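# Hang the objective basket on the spring-balanced arm

## Task

Pick up the basket by its orange grip block and hang it, objective and all, by its crossbar in the V notch at the tip of the yellow spring-balanced arm. Ease it down with the sinking arm and let go only when the arm carries the basket's whole weight, so that the arm neither drops nor springs up at any time. Do not press hard on the arm, do not touch the stand or arm with the gripper, keep the objective standing in the basket, and leave the other things where they are.

Things in the scene. Friction and masses are not known exactly. Their poses are not given: they have to be found in the camera images.
- stand: Balancer stand, fixed: round dark foot 120 mm across, post, and on top a grey clevis between two black spring drums (82 mm wide overall, top 203 mm above the table); the arm belongs to it. Origin at the centre of the foot's underside, z up. The arm points along the stand's own -x; its hinge is parallel to y.
- pivot (a point): Point on the horizontal hinge axis of the swing arm, midway between the drums, 182 mm above the stand's origin; axes as the stand's.
- swing_arm (a joint): Angle (rad) of the yellow arm, a bar 16 mm wide, 12 mm thick. 0 = unloaded, raised against its upper stop; grows as the tip sinks; lower stop 0.55. Sprung upward, lightly damped: at the notch about 2 N starts it down, then about 72 N per metre of sinking (4.15 N m per rad). With the basket it rests between 0.08 and 0.45, depending on the weight.
- notch (a point): Where the crossbar's axis lies when seated in the dark V notch on the arm's tip: 240.5 mm from pivot, towards the stand's -x, at elevation 0.347 rad minus the joint value. Notch 26 mm wide along the hinge; its sides, 70 degrees apart (upright at joint 0.16), open to 22 mm; rims 18 mm above this point, 17 mm either way along the arm; the arm's underside is 24 mm below.
- basket: Loose blue open tray 70 (x) x 86 (y) x 20 mm with a rigid bail: two uprights 12 mm wide at y = +-43.5 mm (82 mm clear between) carry a steel crossbar, 8 mm thick, along y, 140 mm above the underside; orange grip block on its middle. Origin at the centre of the underside, z up. Weighs 0.25 to 0.8 kg, differing each run, plus 0.14 kg objective. May be hung either way round.
- crossbar (a point): Middle of the crossbar's axis, 140 mm above the basket's origin. Held off the middle of the notch it bears on one side only: it is then pushed sideways, or wedges the arm down, so bring the sideways force to zero too before judging what the arm carries.
- grip_block (a point): Centre of the orange grip block, 18 x 18 mm and 36 mm tall, 44 mm above the crossbar (184 mm above the basket's origin); axes as the basket's. A 9 mm stem joins it to the bar.
- objective: Loose black microscope objective, 31 mm across and 48 mm tall, standing in the middle of the basket behind a low fence; its top is 53 mm above the basket's underside. Origin at the centre of its underside, z along its axis.
- oil_bottle: Bystander: amber dropper bottle, 30 mm across, 71 mm tall. Origin at the centre of its underside.
- brass_weight: Bystander: brass laboratory weight with a knob, 22 mm across, 33 mm tall. Origin at the centre of its underside.
- coverslip_box: Bystander: small grey and white box, 37x37x18 mm. Origin at the centre of its underside.
- tape_roll: Bystander: roll of masking tape lying flat, 68 mm across, 18 mm high. Origin at the centre of its underside.
- petri_dish: Bystander: clear petri dish, 73 mm across, 12 mm high. Origin at the centre of its underside.

How it is judged:
By the outcome, as a careful person would: the job done as asked, in the order asked, and still so for the second after the job is handed in, with the robot touching nothing.
It also fails if it takes over 64 s, if anything falls off the work surface, if the arm or the gripper's body presses on something with over 40 N, if the wrist force passes 120 N, or if a joint passes its speed limit or range.

## Robot

A 6-joint arm with a two-finger parallel gripper is mounted at the origin on a cart in front of the work surface, level with it; the furniture and walls round the work are solid. World frame = base frame: x ahead of the robot, y to its left, z up, the work surface at z = 0. Lengths are in mm, angles in rad, forces in N, time in s.
With the tool pointing down it reaches from about 325 to 850 mm from the base axis. Payload 4.4 kg.
Tool frame: the origin (TCP) lies at the very end of the fingers, on their centre line; the grasp point (between the pads) lies 19 mm behind it (env.pinch_z is the distance from the TCP to the grasp point, in mm); z points along the fingers, y is the line along which they close (so a half turn about z gives the same grasp; the last joint's range is limited). The gripper opens to 94 mm and grips with 3 to 60 N. Pads are 16 mm wide; open, the fingers measure 119 mm over their backs; the gripper's body (75 mm by 177 mm) begins 78 mm behind the grasp point.
Start: joints at [-1.462, 0.207, 1.542, -0, 1.393, -0.15], TCP at [147.697, -555.709, 205.447] pointing down, gripper open.
Joint ranges: [-2.73, 2.73], [-0.86, 2.22], [0.23, 2.46], [-1.11, 4.25], [0.08, 2.63], [-2.82, 2.82]. Speed limits (rad/s): [2.79, 2.79, 3.14, 3.14, 3.14, 3.14].

## Interface

Orientations are given as a rotation vector (axis times angle).
In Python, from bench import env gives the robot as it stands. The module is installed in compiled form; this text tells all that it offers. Calls block until the motion is done:
- env.move_pose(position, orientation): joint-space move of the TCP to a pose.
- env.line_to(position, speed=150, orientation=None): straight line of the TCP; orientation=None keeps the orientation; speed is the mean speed in mm/s.
- env.movej(angles): joint-space move.
- env.move_gripper(opening, newtons=None): finger opening in mm; newtons is the grip in N (None keeps the last); returns when the fingers have stopped.
- env.wait(seconds).
- env.solve_ik(position, orientation): joint angles nearest the present ones, or None.
- env.get_obs(): the state.
- env.read_camera(name): name is "scene" or "top"; returns a dict with "frame" (420x560x3 uint8, red, green, blue), "camera_matrix" (3x3 intrinsics, pixels), "distortion" ([k1, k2, p1, p2, k3] as OpenCV has them; the pictures are not rectified), "camera_from_world" (4x4, takes a point from world to camera coordinates). Camera axes: x right, y down, z forward; pixel columns grow to the right and rows downward; lengths in mm; the calibration is good to about 2 mm. A picture is of the moment at which its call begins. There is no depth.
A pose or a line that the arm cannot do raises env.PlanningError and nothing moves.
- env.finish_job(): hands the job in; it is judged then, once.
Trained networks look in a picture, given as the dict that the camera call returned (one of the last four; its "shot" number tells which), for a name from the list of things; names that differ only in an ending like _2 or _b are one class to them, and where a whole thing is asked for, a point or a joint stands for the part that bears it (a point fixed in the world has none). Each returns a list of dicts, best first, with "conf" (0 to 1); they miss things now and then, are a little off and sometimes report something else, mostly with a low value. They report only what shows in the picture. A call takes as long as a camera call.
- env.silhouettes(picture, name): "region" (420x560 bool, what is visible of it) and "position" ([column, row] in pixels, amid what is visible of it).
- env.spot_point(picture, name): "position" ([column, row] in pixels: a listed point, or the origin of a listed thing).
The state is a dict: "time": time; "qpos": joint angles; "qvel": joint speeds; "effort": joint torques, N m; "eef_pos": TCP position; "eef_rot": TCP orientation; "force": force on the tool from outside, world axes, zero at the start; "moment": the same for the moment, N m; "grip_width": finger opening in mm; "gripper_force": force on a finger pad.
Only numpy, scipy, OpenCV 4.12 (cv2) and the standard library are available. Lean on these libraries where they do the work, as an engineer would, in place of code of your own. Each camera call takes 0.05 s, during which the arm holds its last target. There are 200 camera calls.

## Working session

There is one attempt and no reset: what is moved stays moved. The work goes in short steps, each a Python script; the robot and the scene stay as the last script left them, time stands still between calls to the robot, and variables do not carry over. Pictures are saved under pics/ and viewed, at most 10 in all, crops included, and the job is handed in when it is done.

```bash
mkdir -p pics
cat > h.py <<'E'
import numpy as np, cv2
from bench import env
def ray(pic,px):
    K=np.array(pic["camera_matrix"],float);d=np.array(pic["distortion"],float);T=np.array(pic["camera_from_world"],float)
    u=cv2.undistortPoints(np.array([[px]],float),K,d)[0,0]
    R=T[:3,:3];o=-R.T@T[:3,3];v=R.T@np.array([u[0],u[1],1.]);return o,v/np.linalg.norm(v)
def onz(pic,px,z):
    o,v=ray(pic,px);return o+v*(z-o[2])/v[2]
def tri(ps):
    A=np.zeros((3,3));b=np.zeros(3)
    for pic,px in ps:
        o,v=ray(pic,px);M=np.eye(3)-np.outer(v,v);A+=M;b+=M@o
    x=np.linalg.solve(A,b)
    return x,[np.linalg.norm((np.eye(3)-np.outer(v,v))@(x-o)) for o,v in (ray(*p) for p in ps)]
def proj(pic,P):
    T=np.array(pic["camera_from_world"],float);r=cv2.Rodrigues(T[:3,:3])[0]
    return cv2.projectPoints(np.array(P,float).reshape(-1,1,3),r,T[:3,3],np.array(pic["camera_matrix"],float),np.array(pic["distortion"],float))[0][:,0]
def save(pic,n): cv2.imwrite("pics/"+n+".png",cv2.cvtColor(pic["frame"],cv2.COLOR_RGB2BGR))
E
python3 - <<'E'
from h import *
np.set_printoptions(precision=1,suppress=True)
s=env.read_camera("scene");t=env.read_camera("top")
cv2.imwrite("pics/a.png",cv2.cvtColor(s["frame"],cv2.COLOR_RGB2BGR));save(t,"b")
for n in ["stand","pivot","notch","basket","crossbar","grip_block","objective","oil_bottle","brass_weight","coverslip_box","tape_roll","petri_dish"]:
    a=env.spot_point(s,n);b=env.spot_point(t,n)
    print(n,[(np.array(q["position"]),round(q["conf"],2)) for q in a[:2]],[(np.array(q["position"]),round(q["conf"],2)) for q in b[:2]])
    if a and b: print("   ",*tri([(s,a[0]["position"]),(t,b[0]["position"])]))
for c in (s,t): print(ray(c,(280,210)))
print(env.get_obs())
E
```

```text
stand [(array([351.2, 198.9]), 0.97)] []
pivot [(array([364.9, 163.3]), 0.96)] []
notch [(array([290.4, 125.3]), 0.96)] []
basket [(array([247.9, 243.3]), 0.91)] []
crossbar [(array([245.4, 216.3]), 0.9)] []
grip_block [(array([242.8, 208.9]), 0.86)] []
objective [(array([246.3, 239.1]), 0.5), (array([171.8, 314.8]), 0.22)] []
oil_bottle [(array([200.6, 313.5]), 0.62)] []
brass_weight [(array([172.9, 314.8]), 0.48), (array([246.9, 242.5]), 0.39)] []
coverslip_box [(array([236.9, 330.5]), 0.63)] []
tape_roll [(array([185.3, 349. ]), 0.6)] []
petri_dish [(array([371.9, 151.1]), 0.74), (array([248.6, 243.6]), 0.34)] []
(array([1163. , -716.7, 1358. ]), array([-0.4,  0.5, -0.8]))
(array([-312.1,    8.5, 1360. ]), array([ 0.6, -0. , -0.8]))
{'time': 1.3, 'qpos': array([-1.5,  0.2,  1.5, -0. ,  1.4, -0.2]), 'qvel': array([-0.,  0., -0.,  0., -0., -0.]), 'effort': array([  0. , -37.1, -28.2,   0.1,   0. ,   0. ]), 'eef_pos': array([ 147.7, -555.7,  205.4]), 'eef_rot': array([ 3.1,  0.4, -0. ]), 'force': array([-0.6, -0.7, -0.7]), 'moment': array([-0., -0., -0.]), 'gripper_force': 0.0, 'grip_width': 94.2758181863625}
```

View pics/a.png

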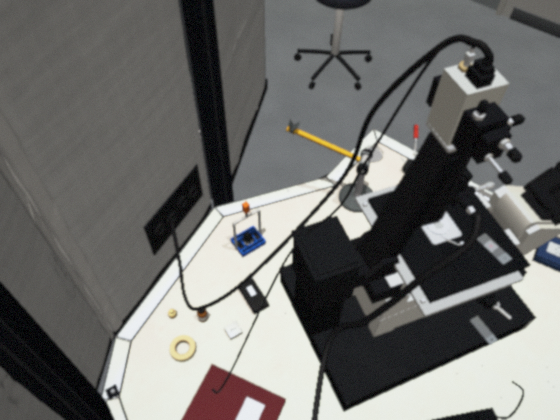

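View pics/b.png

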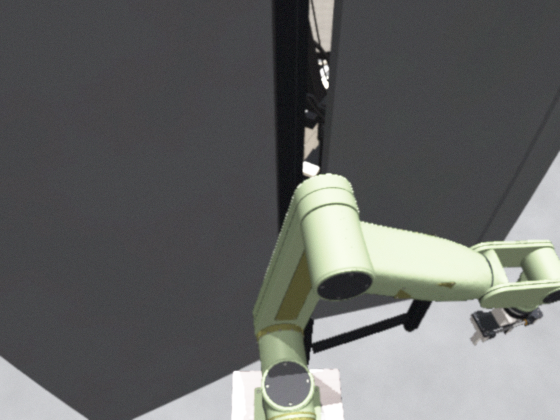

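Run:
```python
from h import *
np.set_printoptions(precision=1,suppress=True)
s=env.read_camera("scene")
Z=dict(stand=0,pivot=182,notch=182+240.5*np.sin(.347),basket=0,crossbar=140,grip_block=184,objective=5,oil_bottle=0,brass_weight=0,coverslip_box=0,tape_roll=0,petri_dish=0)
for n in Z:
    a=env.spot_point(s,n)
    print(n,[(onz(s,q["position"],Z[n]),round(q["conf"],2)) for q in a[:2]])
print(onz(s,(0+160,400),0),onz(s,(500,400),0), s["camera_matrix"])
print("corners microscope base",[onz(s,p,0) for p in [(346,408),(282,268),(535,318),(357,195),(106,388),(120,338),(220,210),(330,182),(375,135)]])
f=s["frame"];c=cv2.resize(f[100:270,200:427],(800,600),interpolation=cv2.INTER_CUBIC);cv2.imwrite("pics/c.png",c[:,:,::-1])
```

```text
stand [(array([721.8, 241.1,   0. ]), 0.6)]
pivot [(array([717.3, 253.2, 182. ]), 0.86)]
notch [(array([498.8, 163. , 263.8]), 0.68)]
basket [(array([ 562.4, -110.7,    0. ]), 0.65), (array([ 721.6, -347.3,   -0. ]), 0.35)]
crossbar [(array([ 559.1, -110.6,  140. ]), 0.96)]
grip_block [(array([ 554.2, -102. ,  184. ]), 0.56)]
objective [(array([556.8, -98.2,   5. ]), 0.53)]
oil_bottle [(array([ 617.6, -374.7,    0. ]), 0.53), (array([722. , 244.9,   0. ]), 0.42)]
brass_weight [(array([ 723.1, -345.7,    0. ]), 0.63), (array([ 549.3, -421.3,    0. ]), 0.38)]
coverslip_box [(array([ 721.1, -344.8,    0. ]), 0.55)]
tape_roll [(array([ 650.5, -471.2,    0. ]), 0.81)]
petri_dish [(array([647.6, 460.3,   0. ]), 0.56)]
[ 696.6 -599.6    0. ] [1363.8  -52.6    0. ] [[517.2   0.  278.4]
 [  0.  517.2 206.2]
 [  0.    0.    1. ]]
corners microscope base [array([1074. , -317.9,    0. ]), array([ 697.5, -107.3,    0. ]), array([1343.4,  218.5,    0. ]), array([716.8, 264.9,   0. ]), array([ 567.3, -665.3,    0. ]), array([ 491.9, -555.2,    0. ]), array([408.5, -67.8,  -0. ]), array([615.5, 253.1,   0. ]), array([613.6, 534.3,   0. ])]
```

View pics/c.png

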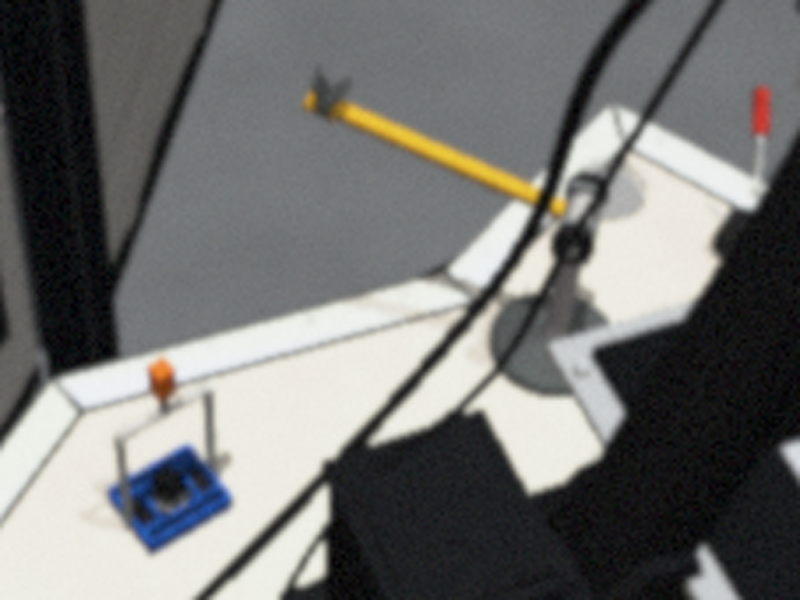

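Run:
```python
from h import *
np.set_printoptions(precision=0,suppress=True)
s=env.read_camera("scene");t=env.read_camera("top")
for P in [(0,0,0),(0,0,500),(148,-556,205),(200,0,300),(300,0,300),(400,0,300),(300,200,300),(300,-200,300)]: print(P,proj(s,P),proj(t,P))
im=t["frame"][:,:,::-1].copy()
for z,c in((0,(0,255,0)),(250,(0,0,255)),(600,(255,128,0))):
  for x in range(100,801,100):
    for y in range(-500,501,100):
      p=proj(t,(x,y,z))[0]
      cv2.circle(im,tuple(int(v) for v in p),2 if y else 4,c,-1)
for P in [(562,-110,0),(562,-110,184),(499,163,264),(720,245,0),(408,-68,0),(615,253,0)]: cv2.drawMarker(im,tuple(int(v) for v in proj(t,P)[0]),(255,255,0),0,12,2)
im=np.clip(im.astype(float)*1.3,0,255).astype(np.uint8)
cv2.imwrite("pics/d.png",cv2.resize(im,(800,600)))
```

```text
(0, 0, 0) [[149. 139.]] [[287. 420.]]
(0, 0, 500) [[113.  14.]] [[287. 359.]]
(148, -556, 205) [[ 14. 230.]] [[488. 336.]]
(200, 0, 300) [[175. 100.]] [[285. 311.]]
(300, 0, 300) [[200. 116.]] [[284. 277.]]
(400, 0, 300) [[225. 131.]] [[283. 246.]]
(300, 200, 300) [[245.  80.]] [[209. 278.]]
(300, -200, 300) [[148. 155.]] [[358. 275.]]
```

View pics/d.png

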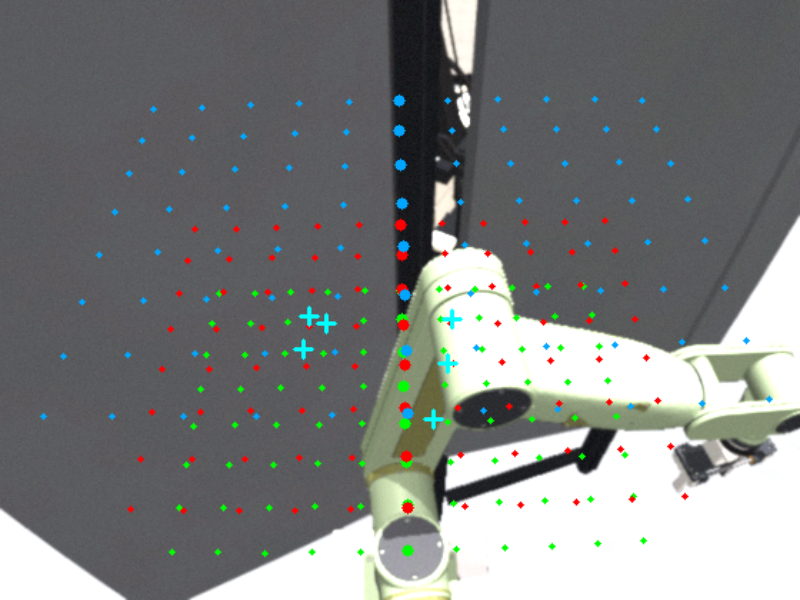

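Run:
```python
from h import *
np.set_printoptions(precision=0,suppress=True)
s=env.read_camera("scene");t=env.read_camera("top")
def vert(pic,a,b):  # plane normal through two rays, then 2D line in xy (vertical plane assumption)
    out=[]
    for p in (a,b):
        o,v=ray(pic,p); out.append((o,v))
    return out
for z in (0,-700,-750,-800,-900):
    print(z,"scene",[onz(s,p,z)[:2] for p in [(267,85),(235,190)]],"top",[onz(t,p,z)[:2] for p in [(0,357),(90,419),(133,419),(310,348),(430,310),(413,322),(560,90)]])
# post azimuths
for n,pic,ps in (("s",s,[(168,0),(205,150),(215,205),(198,0),(222,150),(231,200),(267,5),(267,80)]),("t",t,[(273,5),(277,200),(305,5),(305,120),(337,5),(327,100),(322,160)])):
    for p in ps:
        o,v=ray(pic,p);print(n,p,o[:2],"dir az %.3f"%np.degrees(np.arctan2(v[1],v[0])),v[2]/np.hypot(v[0],v[1]))
g=cv2.convertScaleAbs(s["frame"][0:280,90:370],alpha=2.2);g=cv2.resize(g,(600,600),interpolation=cv2.INTER_CUBIC)
cv2.imwrite("pics/e.png",g[:,:,::-1])
```

```text
0 scene [array([139., 493.]), array([391.,  24.])] top [array([183., 925.]), array([  1., 576.]), array([  5., 446.]), array([216., -78.]), array([ 331., -482.]), array([ 291., -417.]), array([ 1524., -1469.])]
-700 scene [array([-389., 1117.]), array([ -7., 406.])] top [array([ 438., 1397.]), array([162., 868.]), array([167., 671.]), array([ 489., -122.]), array([ 663., -734.]), array([ 602., -635.]), array([ 2468., -2229.])]
-750 scene [array([-426., 1161.]), array([-35., 433.])] top [array([ 456., 1431.]), array([173., 889.]), array([179., 687.]), array([ 508., -125.]), array([ 686., -752.]), array([ 624., -651.]), array([ 2536., -2284.])]
-800 scene [array([-464., 1206.]), array([-64., 461.])] top [array([ 474., 1465.]), array([185., 910.]), array([191., 703.]), array([ 527., -129.]), array([ 710., -770.]), array([ 646., -667.]), array([ 2603., -2338.])]
-900 scene [array([-540., 1295.]), array([-121.,  515.])] top [array([ 510., 1532.]), array([208., 952.]), array([214., 736.]), array([ 566., -135.]), array([ 757., -806.]), array([ 691., -698.]), array([ 2738., -2447.])]
s (168,
[... 198 characters left out ...]
.] dir az 138.369 -0.621742917921557
s (222, 150) [1163. -717.] dir az 137.641 -1.0824991733719238
s (231, 200) [1163. -717.] dir az 137.075 -1.3184012733473378
s (267, 5) [1163. -717.] dir az 130.124 -0.6398021727293555
s (267, 80) [1163. -717.] dir az 130.234 -0.8412081578502727
t (273, 5) [-312.    9.] dir az 0.225 -0.5025699605938495
t (277, 200) [-312.    9.] dir az 0.379 -1.2053923570991085
t (305, 5) [-312.    9.] dir az -3.988 -0.5026285340140432
t (305, 120) [-312.    9.] dir az -4.535 -0.8481582109158008
t (337, 5) [-312.    9.] dir az -8.180 -0.49929103319919454
t (327, 100) [-312.    9.] dir az -7.839 -0.7734390375544175
t (322, 160) [-312.    9.] dir az -7.822 -1.004899844760526
```

View pics/e.png

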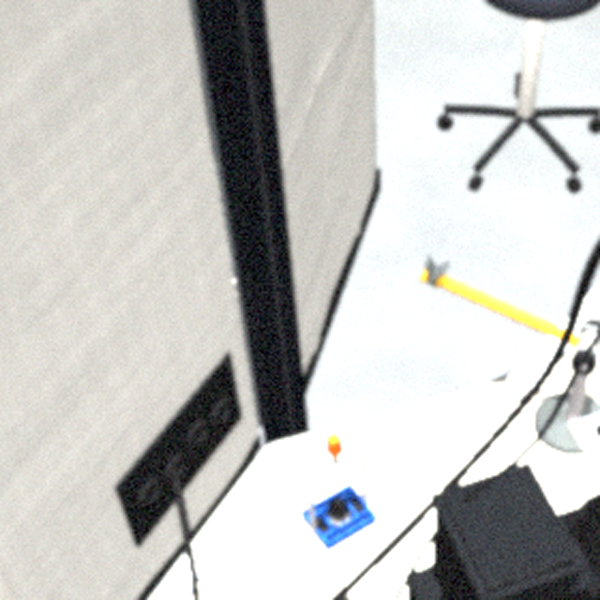

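Run:
```python
from h import *
np.set_printoptions(precision=2,suppress=True)
o=env.get_obs();rot=o["eef_rot"]
for P in [(558,-105,300),(558,-105,165),(499,163,330)]: print(P,env.solve_ik(P,[np.pi,0,0]))
env.line_to([147.7,-555.7,300],speed=200)
q=env.get_obs()["qpos"].copy()
q[0]=-1.0; env.movej(q); o=env.get_obs();print(o["time"],o["eef_pos"],o["force"],o["effort"])
f0=o["force"];e0=o["effort"]
for k in range(100):
    q[0]+=.005 ; env.movej(q); o=env.get_obs()
    if k%10==0: print(o["time"],o["eef_pos"],o["force"],o["effort"][0])
    if np.linalg.norm(o["force"]-f0)>4 or abs(o["effort"][0]-e0[0])>5: print("CONTACT",o["eef_pos"],o["force"],o["effort"]);q[0]-=.01;env.movej(q);break
    if q[0]>-.6: break
```

```text
(558, -105, 300) [-0.34  0.13  1.43 -0.    1.58  1.23]
(558, -105, 165) [-0.34  0.23  1.6  -0.    1.31  1.23]
(499, 163, 330) [ 0.15  0.03  1.48 -0.    1.63  1.72]
3.8 [ 378.57 -431.81  298.37] [0.41 0.31 0.34] [  0.83 -36.23 -29.54   0.13   0.05  -0.  ]
4.05 [ 380.76 -430.29  299.09] [-0.22  0.88  0.35] 0.12420840561389923
6.55 [ 402.72 -409.8   299.16] [ 0.71  0.36 -0.17] 0.06286879302933812
9.05 [ 422.67 -389.15  299.12] [ 0.32 -0.02  0.02] 0.06300234468653798
11.55 [ 441.61 -367.53  299.13] [-0.21 -0.04  0.36] 0.062289051711559296
14.05 [ 459.41 -345.01  299.11] [-0.33  0.37 -0.01] 0.06289976416155696
16.55 [ 476.08 -321.63  299.16] [-0.2  -0.34 -0.96] 0.06300153443589807
19.05 [ 491.54 -297.46  299.13] [-0.29  0.15  0.02] 0.06322253728285432
21.55 [ 505.8  -272.49  299.14] [-0.04  0.2  -0.76] 0.06279354449361563
```

```bash
cat > fit.py <<'E'
from h import *
from scipy.optimize import least_squares
def obs(names,n,cam="scene"):
    D={k:[] for k in names}
    for i in range(n):
        s=env.read_camera(cam)
        for k in names:
            a=env.spot_point(s,k)
            if a and a[0]["conf"]>.4: D[k].append(a[0]["position"])
    return s,{k:np.median(v,0) for k,v in D.items() if v}
def fit(pic,D,M,x0,extra=lambda x:[]):
    def w(x,p):
        c,s_=np.cos(x[2]),np.sin(x[2]); return [x[0]+c*p[0]-s_*p[1],x[1]+s_*p[0]+c*p[1],p[2]]
    f=lambda x:np.concatenate([proj(pic,w(x,M[k]))[0]-D[k] for k in D])
    r=least_squares(f,x0,loss="soft_l1",x_scale=[10,10,.1]);return r.x,f(r.x).reshape(-1,2)
SM=dict(stand=(0,0,0),pivot=(0,0,182),notch=(-240.5*np.cos(.347),0,182+240.5*np.sin(.347)))
BM=dict(basket=(0,0,0),crossbar=(0,0,140),grip_block=(0,0,184),u1=(0,43.5,140),u2=(0,-43.5,140),orange=(0,0,184))
E
python3 - <<'E'
from fit import *
np.set_printoptions(precision=2,suppress=True)
s,D=obs(["stand","pivot","notch","basket","crossbar","grip_block"],4)
S={k:D[k] for k in D if k in SM};B={k:D[k] for k in D if k in BM}
f=s["frame"].astype(int);m=(f[...,0]>150)&(f[...,1]<130)&(f[...,2]<80);m[:150]=0;m[260:]=0;m[:,:200]=0;m[:,300:]=0
B["orange"]=np.argwhere(m).mean(0)[::-1];print(m.sum(),B["orange"])
print("stand",*fit(s,S,SM,[720,245,.39]))
p=[(234,224.1),(259,211.9)];P=[onz(s,q,140) for q in p];print("uprights",P,np.linalg.norm(P[0]-P[1]),"yaw",np.arctan2(*(P[1]-P[0])[[0,1]]*[-1,1]))
print("basket",*fit(s,B,BM,[558,-105,-.3]))
print(onz(s,B["orange"],184), D)
# yellow line
y=(f[...,0]>170)&(f[...,1]>120)&(f[...,2]<90);y[:,:285]=0;y[:,362:]=0;y[165:]=0;y[:110]=0
print(y.sum(),cv2.fitLine(np.argwhere(y)[:,::-1].astype(np.float32),cv2.DIST_HUBER,0,.01,.01).ravel())
print(env.get_obs()["time"])
c=np.hstack([cv2.resize(s["frame"][95:170,270:370],(400,300),interpolation=cv2.INTER_CUBIC),cv2.resize(s["frame"][195:270,200:300],(400,300),interpolation=cv2.INTER_CUBIC)])
c=np.vstack([c,cv2.resize(s["frame"],(400,300)).repeat(1,1) if 0 else np.hstack([cv2.resize(s["frame"],(400,300)),np.zeros((300,400,3),np.uint8)])])
cv2.imwrite("pics/f.png",c[:,:,::-1])
E
```

```text
13 [245.15 205.92]
stand [715.84 249.32   0.39] [[ 0.75 -0.51]
 [-1.97  0.38]
 [ 0.36  0.14]]
uprights [array([ 550.67, -145.76,  140.  ]), array([577.96, -68.1 , 140.  ])] 82.32139037103454 yaw -0.3380084649788912
basket [ 558.82 -105.54   -0.3 ] [[-0.38 -1.53]
 [ 1.09  1.34]
 [-0.08 -1.67]
 [-0.33  1.71]]
[ 555.62 -100.47  184.  ] {'stand': array([353.35, 198.25]), 'pivot': array([363.75, 160.85]), 'notch': array([289.9, 126. ]), 'basket': array([247.8, 244.2]), 'crossbar': array([244.4, 215.3]), 'grip_block': array([244.9, 209.3])}
259 [  0.91   0.41 325.54 143.41]
25.2
```

View pics/f.png

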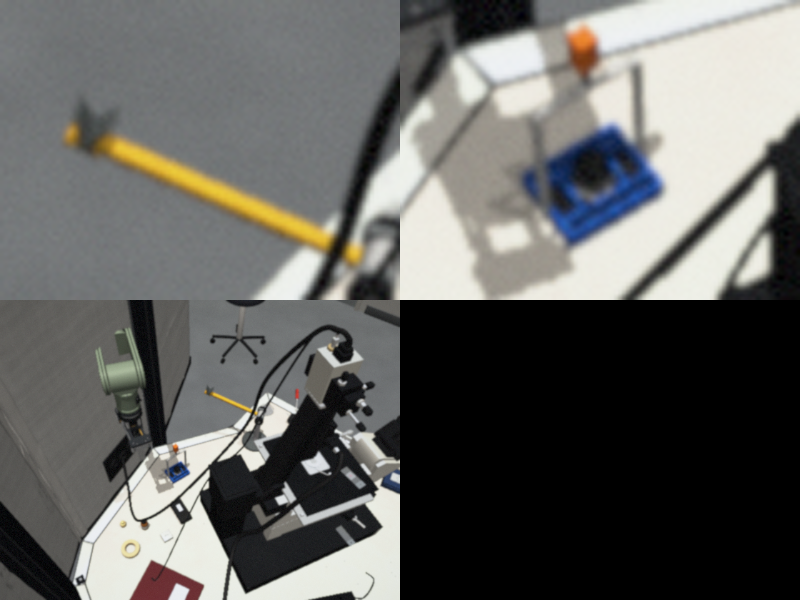

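```bash
cat >> h.py <<'E'
from scipy.spatial.transform import Rotation as Ro
def rv(psi):
    c,s=np.cos(psi),np.sin(psi)
    return Ro.from_matrix(np.array([[-s,c,0],[c,s,0],[0,0,-1.]])).as_rotvec()
def F(n=10,dt=.02):
    a=[]
    for _ in range(n): env.wait(dt);a.append(env.get_obs()["force"])
    return np.mean(a,0)
E
python3 - <<'E'
from fit import *
np.set_printoptions(precision=2,suppress=True)
s=env.read_camera("scene")
B=dict(basket=np.array([247.8,244.2]),crossbar=np.array([244.8,215.8]),grip_block=np.array([244.9,208.5]),orange=np.array([245.75,207.5]),u1=np.array([259.2,211.7]),u2=np.array([233.8,224.3]))
x,r=fit(s,B,BM,[558,-105,-.3]);print(x,r.tolist())
yb=x[2]
for off in (0,np.pi):
    print(off,[env.solve_ik(p,rv(a+off)) for p,a in (((x[0],x[1],171),yb),((424,129,325),.39),((507,163,290),.39))])
q=env.solve_ik((x[0],x[1],171),rv(yb)); off=0 if q is not None and abs(q[5])<2.4 else np.pi
q2=env.solve_ik((507,163,290),rv(.39+off)); 
if q2 is None or abs(q2[5])>2.7: off=np.pi-off
print("off",off)
env.move_pose([x[0],x[1],255],rv(yb+off))
f0=F();print("f0",f0)
env.line_to([x[0],x[1],171],speed=120)
env.move_gripper(10,40)
o=env.get_obs();print(o["time"],o["grip_width"],o["gripper_force"],o["force"],o["eef_pos"])
s=env.read_camera("scene");c=cv2.resize(s["frame"][170:270,180:313],(800,600),interpolation=cv2.INTER_CUBIC);cv2.imwrite("pics/g.png",c[:,:,::-1])
np.save("st.npy",[x[0],x[1],yb,off,*f0])
E
```

```text
[ 561.76 -106.62   -0.33] [[0.10513118024510959, -0.7860322236004436], [1.2132509145594668, 1.6156052879873357], [0.45643405477272836, -0.08917011822285303], [-0.39356594522726596, 0.910829881777147], [-0.20291300364937115, -0.7932941046508972], [-1.0236868141180366, -0.24893506213771843]]
0 [array([-0.34,  0.23,  1.59, -0.  ,  1.32, -0.01]), array([ 0.1 , -0.15,  1.67, -0.  ,  1.63, -0.29]), array([ 0.15,  0.06,  1.53, -0.  ,  1.55, -0.24])]
3.141592653589793 [None, None, None]
off 0
f0 [-0.3  -0.03  0.2 ]
28.0917 17.79253821404075 39.91191744804382 [-1.4   0.26  0.92] [ 561.18 -106.24  170.72]
```

View pics/g.png

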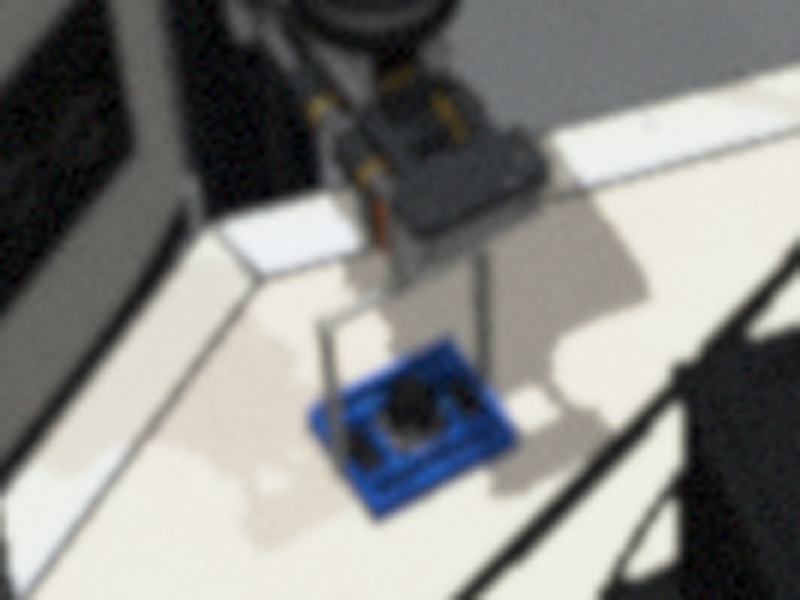

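Run:
```python
from fit import *
np.set_printoptions(precision=2,suppress=True)
x,y,yb,off,*f0=np.load("st.npy")
p=env.get_obs()["eef_pos"]
env.line_to([p[0],p[1],190],speed=40)
env.line_to([p[0],p[1],326],speed=150)
psi=.39;d=np.array([-np.cos(psi),-np.sin(psi)]);n=np.array([506.7,163.4])
a=n+90*d
env.line_to([a[0],a[1],326],speed=150,orientation=rv(psi))
W=F(15)-f0;o=env.get_obs();print("W",W,o["time"],o["eef_pos"],o["grip_width"])
s,D=obs(["notch","crossbar","pivot","stand"],3)
print(D)
z=o["eef_pos"][2]-31
print("bar world",onz(s,D["crossbar"],z),"notch",onz(s,D["notch"],263.8),"pivot",onz(s,D["pivot"],182))
print(fit(s,{k:D[k] for k in D if k in SM},SM,[716,249,.39]))
u,v=[int(t) for t in D["notch"]]
e=o["eef_pos"]
for c_ in (43.5,-43.5): print("pred upright top px",proj(s,[e[0]-np.sin(psi)*c_,e[1]+np.cos(psi)*c_,z]))
print("crop origin",u-75,v-40)
c=cv2.resize(s["frame"][v-40:v+72,u-75:u+75],(800,597),interpolation=cv2.INTER_CUBIC);cv2.imwrite("pics/i.png",c[:,:,::-1]);print(env.get_obs()["time"])
np.save("W.npy",W)
```

```text
W [ 0.19  0.04 -7.38] 32.0417 [423.64 128.9  325.92] 17.964990558188795
{'notch': array([289.6, 125. ]), 'crossbar': array([261.6, 109.5]), 'pivot': array([361.4, 160.7]), 'stand': array([351.3, 197.4])}
bar world [418.05 137.46 294.92] notch [502.56 164.99 263.8 ] pivot [713.79 250.35 182.  ]
(array([712.18, 248.44,   0.38]), array([[-0.16, -0.07],
       [-0.8 ,  0.11],
       [ 1.73, -0.06]]))
pred upright top px [[265.64 102.16]]
pred upright top px [[256.57 121.99]]
crop origin 214 85
32.7917
```

View pics/i.png

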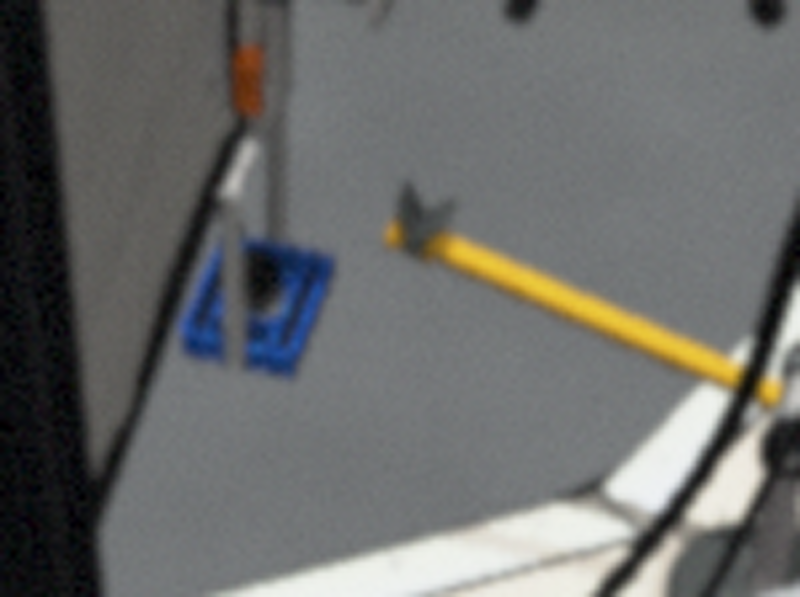

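Run:
```python
from fit import *
np.set_printoptions(precision=1,suppress=True,linewidth=200)
fr=[env.read_camera("scene") for _ in range(4)];s=fr[0]
g=np.mean([q["frame"].astype(float) for q in fr],0)
np.save("frame.npy",g)
print("cols 284..304, rows 116..134 (R)");print(g[116:135,284:305,0].astype(int));print("B");print(g[116:135,284:305,2].astype(int))
for x in ([715.84,249.3,.39],[712.2,248.4,.38],[714,249,.385]):
    c,sn=np.cos(x[2]),np.sin(x[2])
    def w(u,h,z): return [x[0]-c*u-sn*h,x[1]-sn*u+c*h,z]
    nu,nz=226.1,263.8
    for nm,du,dz in (("outer",13.9,20.5),("inner",-19.7,15.1),("pt",0,0)):
        print(nm,[proj(s,w(nu+du,h,nz+dz))[0] for h in (-13,0,13)])
```

```text
cols 284..304, rows 116..134 (R)
[[112 111 111 112 110 111 111 112 111 111 113 112 110 113 112 113 111 112 111 113 114]
 [112 111 112 110 110 111 110 110 110 113 114 113 111 111 111 113 111 113 113 112 112]
 [114 112 112 110 109 105 100 106 109 110 113 112 113 112 113 112 112 112 113 111 111]
 [112 111 112 111 106  99  88  95 106 111 113 112 112 112 112 112 113 112 113 111 109]
 [114 114 112 111 106  88  74  81 100 111 111 113 113 113 111 111 112 113 112 111 112]
 [111 112 112 109  99  79  60  69  91 106 111 113 112 107 107 105 109 113 114 112 112]
 [113 115 112 108  92  70  55  60  79 101 109 108 105  98  96  98 107 111 112 112 113]
 [112 115 113 105  88  69  56  55  66  88  99  99  93  86  87  95 106 113 113 113 112]
 [115 113 114 106  89  68  57  52  58  72  83  82  79  79  88  98 109 114 113 111 112]
 [112 114 116 111  91  69  59  56  54  66  74  75  76  82  92 102 111 113 114 112 114]
 [113 115 124 128 108  76  62  58  59  66  73  76  79  86  98 108 112 114 113 112 114]
 [116 120 140 155 130  89  66  60  64  73  73  75  83  97 107 113 116 114 115 113 114]
 [115 127 154 171 142  
[... 2217 characters left out ...]
 52  47  47  49  53  54]]
outer [array([284.7, 122.9]), array([286. , 119.9]), array([287.2, 116.9])]
inner [array([295.8, 126.7]), array([297. , 123.7]), array([298.1, 120.7])]
pt [array([289.1, 129. ]), array([290.4, 125.9]), array([291.6, 123. ])]
outer [array([283.8, 122. ]), array([285.1, 119. ]), array([286.3, 116. ])]
inner [array([294.8, 125.8]), array([296. , 122.8]), array([297.2, 119.8])]
pt [array([288.2, 128. ]), array([289.4, 125. ]), array([290.7, 122.1])]
outer [array([284.3, 122.4]), array([285.5, 119.4]), array([286.8, 116.4])]
inner [array([295.3, 126.2]), array([296.5, 123.2]), array([297.7, 120.2])]
pt [array([288.7, 128.5]), array([289.9, 125.5]), array([291.1, 122.5])]
```

Run:
```python
from fit import *
np.set_printoptions(precision=2,suppress=True)
z=env.get_obs()["eef_pos"][2]
env.line_to([511,164.5,z],speed=70)
f=F(5)-np.load("st.npy")[4:];o=env.get_obs();print(o["time"],o["eef_pos"],f)
s=env.read_camera("scene")
e=o["eef_pos"]
c=cv2.resize(s["frame"][90:165,250:350],(800,600),interpolation=cv2.INTER_CUBIC);cv2.imwrite("pics/j.png",c[:,:,::-1])
psi=.39
for h in (-43.5,0,43.5): print(h,(proj(s,[e[0]-np.sin(psi)*h,e[1]+np.cos(psi)*h,e[2]-30.7])[0]-[250,90])*8)
```

```text
34.575 [510.73 164.39 326.14] [ 0.17  0.31 -7.5 ]
-43.5 [302.49 310.82]
0 [335.69 228.51]
43.5 [367.84 148.79]
```

View pics/j.png

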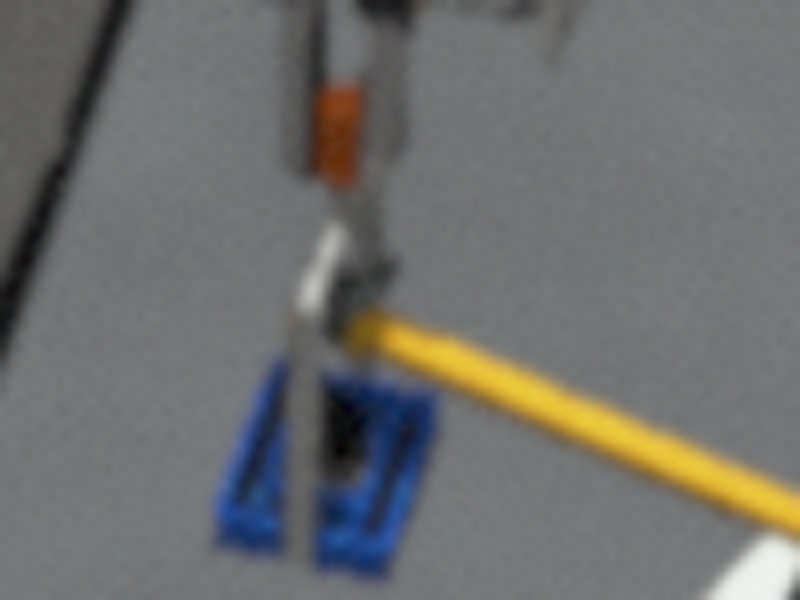

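```bash
cat > low.py <<'E'
from fit import *
psi=.39;d=np.array([-np.cos(psi),-np.sin(psi)]);hh=np.array([-np.sin(psi),np.cos(psi)])
st=np.load("st.npy");f0=st[4:];W=np.load("W.npy")
n0=np.array([511,164.5])
def du(zb):
    zb=min(zb,263.8); return np.sqrt(240.5**2-(zb-182)**2)-226.15
def go(zb,e,sp=40):  # bar height, outward correction e
    p=n0+d*(du(zb)+e); env.line_to([p[0],p[1],zb+30.7],speed=sp)
def fr(n=6):
    f=F(n)-f0-W; return f[:2]@d,f[:2]@hh,f[2]   # external from notch: outward, hinge, up
def rep(zb,e,f):
    o=env.get_obs();print("t%.1f z%.1f e%.1f fu %.2f fh %.2f fz %.2f w%.1f"%(o["time"],zb,e,*f,o["grip_width"]))
E
python3 - <<'E'
from low import *
zb=270;e=0;go(zb,e,60);f=fr();rep(zb,e,f)
while zb>256 and f[2]<.9 and abs(f[0])<1.2:
    zb-=2;go(zb,e,30);f=fr();rep(zb,e,f)
E
```

```text
t35.3 z270.0 e0.0 fu -0.64 fh -0.12 fz -0.24 w17.9
t35.6 z268.0 e0.0 fu -1.78 fh -0.25 fz 1.52 w17.4
```

Run:
```python
from low import *
zb=268;e=-3.;go(zb,e,30);f=fr();rep(zb,e,f)
for k in range(8):
    if abs(f[0])>1: e+=np.sign(f[0])*1.0
    elif f[2]>1.5: break
    else: zb-=1.5
    go(zb,e,30);f=fr();rep(zb,e,f)
```

```text
t36.0 z268.0 e-3.0 fu 0.09 fh -0.17 fz -0.09 w17.9
t36.4 z266.5 e-3.0 fu 0.08 fh -0.21 fz 0.03 w17.5
t36.7 z265.0 e-3.0 fu -0.17 fh -0.24 fz 0.32 w17.6
t37.0 z263.5 e-3.0 fu -0.19 fh -0.42 fz 1.54 w17.7
```

Run:
```python
from low import *
zb=263.5;e=-3.;T=-W[2]
for k in range(14):
    f=fr(5)
    rep(zb,e,f)
    if abs(f[0])>.8: e+=np.sign(f[0])*.7;go(zb,e,30);continue
    r=T-f[2]
    if r<1.0: break
    zb-=min(10,(r-.6)/.075); go(zb,e,40)
```

```text
t37.1 z263.5 e-3.0 fu -0.18 fh -0.11 fz 1.26 w17.7
t37.6 z253.5 e-3.0 fu -0.92 fh -0.06 fz 2.96 w18.2
t38.0 z253.5 e-3.7 fu 1.37 fh -0.85 fz 3.20 w17.8
t38.3 z253.5 e-3.0 fu 0.42 fh -0.44 fz 2.52 w17.7
t38.8 z243.5 e-3.0 fu -0.07 fh -0.19 fz 3.68 w17.7
t39.3 z233.5 e-3.0 fu -0.93 fh -0.51 fz 4.60 w17.7
t39.6 z233.5 e-3.7 fu 1.63 fh 0.10 fz 5.13 w17.9
t40.0 z233.5 e-3.0 fu 0.29 fh -0.24 fz 4.65 w17.5
t40.4 z223.5 e-3.0 fu -0.11 fh 0.09 fz 4.94 w17.7
t40.9 z213.5 e-3.0 fu -0.01 fh -0.10 fz 5.76 w17.8
t41.4 z203.5 e-3.0 fu -0.42 fh -0.15 fz 6.09 w17.7
t41.9 z194.2 e-3.0 fu -0.84 fh -0.37 fz 7.18 w18.2
t42.2 z194.2 e-3.7 fu 1.40 fh -0.22 fz 7.12 w17.4
t42.5 z194.2 e-3.0 fu 0.36 fh -0.54 fz 6.91 w17.2
```

Run:
```python
from low import *
zb=194.2;e=-3.1;go(zb,e,20)
for k in range(6):
    f=fr(25);rep(zb,e,f);r=7.41-f[2]
    a=abs(f[0])<.35;b=abs(r)<.2
    if a and b: break
    if not a: e+=np.clip(f[0]*.3,-.3,.3)
    if not b: zb-=r/.072*.8
    go(zb,e,20)
np.save("ze.npy",[zb,e]);print(F(25)-f0)
```

```text
t43.2 z194.2 e-3.1 fu 0.62 fh -0.63 fz 7.05 w17.9
t44.0 z190.2 e-2.9 fu -0.19 fh -0.55 fz 7.31 w18.1
[ 1.11151316 -0.18491524 -0.11747521]
```

Run:
```python
from low import *
zb,e=np.load("ze.npy")
n0-=hh*.5
e-=.1
for k in range(4):
    go(zb,e,20);f=fr(25);rep(zb,e,f);r=7.41-f[2]
    if abs(f[0])<.4 and abs(r)<.2: break
    if abs(f[0])>=.4: e+=np.clip(f[0]*.2,-.2,.2)
    if abs(r)>=.2: zb-=r/.072*.7
np.save("ze.npy",[zb,e])
s=env.read_camera("scene");print(env.spot_point(s,"grip_block")[:1],env.spot_point(s,"notch")[:1])
env.move_gripper(21,10);env.wait(.3)
o=env.get_obs();print(o["time"],F(5)-f0,o["grip_width"])
s=env.read_camera("scene");print(env.spot_point(s,"grip_block")[:1],env.spot_point(s,"notch")[:1])
```

```text
t45.1 z190.2 e-3.0 fu -1.17 fh 1.49 fz 7.30 w17.5
t45.7 z190.2 e-3.2 fu -0.82 fh 2.59 fz 7.22 w17.9
t46.4 z190.2 e-3.4 fu 0.08 fh 3.65 fz 7.34 w17.7
[{'position': [286.7, 130.3], 'conf': 0.86}] [{'position': [287.1, 140.5], 'conf': 0.71}]
47.1333 [0.61409846 0.50040387 0.02065627] 21.32797318843349
[{'position': [372.3, 156.7], 'conf': 0.63}] [{'position': [285.2, 144.7], 'conf': 0.59}]
```

Run:
```python
from low import *
env.move_gripper(50,10);p=env.get_obs()["eef_pos"];print(p,F(5)-f0)
env.line_to([p[0],p[1],p[2]+40],speed=50);env.line_to([p[0],p[1],p[2]+130],speed=150)
env.line_to([p[0]-60,p[1]-100,p[2]+140],speed=150)
env.wait(.5);o=env.get_obs();print(o["time"],F(5)-f0)
s=env.read_camera("scene");print(env.spot_point(s,"grip_block")[:1],env.spot_point(s,"notch")[:1],env.spot_point(s,"objective")[:1])
print("expected block px at z=190",proj(s,[*(n0+d*(du(190.2)-3.2)),234.2]))
c=cv2.resize(s["frame"][95:215,220:380],(800,600),interpolation=cv2.INTER_CUBIC);cv2.imwrite("pics/k.png",c[:,:,::-1])
```

```text
[501.16354728 159.90058164 220.93087744] [-0.30718735 -0.19882836 -0.37425795]
51.225 [ 0.39486696  0.38625113 -0.8446148 ]
[{'position': [289.3, 132.4], 'conf': 0.66}] [{'position': [283.6, 143.6], 'conf': 0.76}] [{'position': [286.2, 169.4], 'conf': 0.55}]
expected block px at z=190 [[287.92147328 132.67539733]]
```

View pics/k.png

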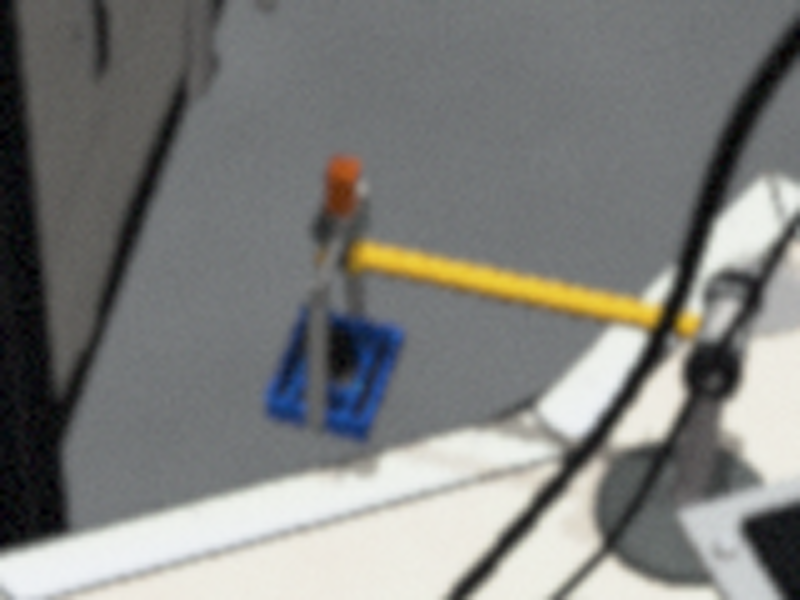

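The basket hangs upright in the notch: the block shows at crop (343,185), within about 1.5 px of where I predicted it. The objective is standing in the tray at crop (343,350), and the gripper is clear.

```bash
python3 -c "
from bench import env
print(env.finish_job())"
```

```text
the job is handed in; nothing more can be done
None
```

The basket hangs by its crossbar in the notch with the objective standing in it, released only once the arm carried all the weight to within 0.2 N vertically (there was still about 3.6 N sideways along the bar); handed in at about 51 s, with no verdict shown.

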